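# Load the grinding jar into the vee of the herb mill and clamp it

### The arm

A 6-joint arm with a two-finger parallel gripper is mounted at the origin on the work surface. World frame = base frame: x ahead of the robot, y to its left, z up, the work surface at z = 0. Lengths are in m, angles in degrees, forces in N, time in s.
With the tool pointing down it reaches from about 0.375 to 0.9 m from the base axis. Payload 3.1 kg.
Tool frame: the origin (TCP) lies at the very end of the fingers, on their centre line; the grasp point (between the pads) lies 19 mm behind it; z points along the fingers, y is the direction in which the jaws open and shut (so a half turn about z gives the same grasp; the last joint's range is limited). The gripper opens to 87 mm and grips with 3 to 60 N. Pads are 19 mm wide; open, the fingers measure 117 mm over their backs; the gripper's body (75 mm by 190 mm) begins 51 mm behind the grasp point.
Start: joints at [58.012, 30.224, 82.088, -0, 67.689, -10.227], TCP at [0.232, 0.58, 0.223] pointing down, gripper open.
Joint ranges: [-176.69, 176.69], [-43.24, 126.21], [12.49, 139.97], [-82, 262], [0, 151.66], [-163.58, 163.58]. Speed limits (degrees/s): [159.86, 159.86, 180, 180, 180, 180].

### API

Orientations are given as a 3x3 rotation matrix whose columns are the frame's x, y, z axes.
In Python, from rig import readout, capture, camera_model, bot, spot_in, regions_of gives the robot as it stands.
- The arm moves only by the tool send_rows, never from a script. Its argument "moves" is a list that holds one entry, the list of rows, each a list of 7 numbers: the turn, a rotation vector about the tool's x, y, z in degrees, then the shift along the tool's x, y, z in cm, then the opening, from -1 (shut) to 1 (fully open). A call has exactly 5 rows; each row shifts and turns the commanded pose from where the row before left it, along the tool's axes as they then stand; what a row does not reach is not made up. A row lasts 1/10 s, in which the tool goes at most 50 mm and 8.59 degrees, less where a joint would pass 70% of its speed; a pose out of reach is approached as far as the arm can. A call with a gripper value outside its range is refused whole. The fingers move at their own pace and stop on an object; the grip force is fixed at half the most. Time passes only in rows, so rows that do not move let the fingers close, or fill a call up. It gives the time, the measured TCP pose, the force and the opening at its end, in the units of the state.
- readout.read_state(): the state, without advancing time (a new reading comes with each control period).
- capture(name): name is "scene" or "top"; returns the picture (420x560x3 uint8, blue, green, red); there is no depth.
- camera_model(name): a dict with "camera_matrix" (3x3 intrinsics, pixels), "pose" (4x4, takes a point from camera to world coordinates). Camera axes: x right, y up, looking along -z (the intrinsics and any distortion apply to the point x, -y, -z); pixel columns grow to the right and rows downward; lengths in m; the calibration is good to about 2 mm. A picture is of the moment at which its call begins. camera_model takes no time and is no camera call.
- bot.hand_in(): hands the job in, once; it reports no verdict.
Trained networks look in the newest picture that a camera, given by its name, has taken for a name from the list of things; names that differ only in an ending like _2 or _b are one class to them, and where a whole thing is asked for, a point or a joint stands for the part that bears it (a point fixed in the world has none). Each returns a list of dicts, best first, with "p" (0 to 1); they miss things now and then, are a little off and sometimes report something else, mostly with a low value. They report only what shows in the picture. A call takes as long as a camera call.
- spot_in(camera, thing): "location" ([x, y, z] in m, in world coordinates, good to about 4 mm: the middle of the surface that is visible of it).
- regions_of(camera, thing): "mask" (420x560 bool, what is visible of it).
The state is a dict: "time_s": time; "joint_positions": joint angles; "qvel": joint speeds; "tau": joint torques, N m; "position": TCP position; "tcp_rot": TCP orientation; "force": force on the tool from outside, world axes, zero at the start; "moment": the same for the moment, N m; "opening": opening from 0.0 (shut) to 1.0 (fully open).
Only numpy, scipy, OpenCV 4.12 (cv2) and the standard library are available. Lean on these libraries where they do the work, as an engineer would, in place of code of your own. Each camera call takes 0.05 s, during which the arm holds its last target. There are 200 camera calls.

### The job

Load the herb mill: with light fingertip pressure roll the steel grinding jar up the loading ramp, without lifting it, and let it drop gently over the crest and settle by itself in the vee cradle. Then slide it along the vee, away from the robot, until it has pushed the sprung rubber tip of the end stop fully in, by feel and without ramming the stop. Last, press the toggle clamp's handle all the way down so that it snaps over and the pad holds the jar, and leave the other things on the table alone.

Things in the scene. Friction and masses are not known exactly. Their poses are not given: they have to be found in the camera images.
- mill: Bench herb mill, fixed: white base 280 x 440 mm, 48 high; above it a deck with a steel vee cradle, loading ramp, end stop and toggle clamp. Origin on the table under the vee's middle; x along the vee, away from the robot to the end stop; y across it, to the ramp; z up. All triples here are in this frame, mm. Vee: plates at 30 deg to the level, x -65 to 72, root y 0 z 92, outer lip y -46 z 119.
- crest (a point): Middle of the crest where ramp and vee meet: mill frame (0, 26, 107). The ramp, a smooth plate from x -95 to 95, falls from here at 8 deg towards +y.
- ramp_foot (a point): Middle of the ramp's foot, mill frame (-21, 198, 83), between two rubber pegs at x -59 and 17, y about 200, 10 mm thick, standing 28 mm above the ramp, that keep the jar from rolling off. Fingers fit between or above them, behind the jar.
- jar_center (a point): Centre of the loose grinding jar, a closed plain steel cylinder 90 mm in diameter, 120 long, 0.7 to 1 kg, too wide to grip; x is its axis. It starts on the ramp against the pegs, axis along the vee: centre about y 157 z 134, x -30 to -12 in the mill's frame. It rolls easily; pushed at mid height it can jam against grippy fingers, pushed low down it rolls freely.
- vee (a point): Point of the mill on the jar's axis when the jar rests in the vee: mill frame (0, 0, 144), so the jar's top is then at z 189.
- stop: End stop bracket, steel plate 44 mm wide, 98 high; origin at the foot of its face towards the jar: mill frame (95, 0, 78). At z 144 a screw with an 18 mm rubber tip stands out of the face by 16 to 36 mm, as last set: not measured, feel or see it. The tip is sprung: yields 6 mm, 0 to 4 N, then solid. To slide, the jar itself takes 3 to 9 N.
- clamp_handle (a joint): Angle of the clamp's handle: 0 open, pointing 63 deg above the level to -y; 1.1 fully down, level. 1.5 to 4 N at the grip moves it, most between 0.75 and 0.95, where the sprung pad meets the jar; past 1.0 it goes over centre and stays down.
- handle_hinge (a point): Hinge axis of the handle, parallel to the mill's x, on a pedestal across the vee from the ramp: mill frame (15, -119, 223).
- handle_grip (a point): Centre of the handle's rubber grip, 100 mm from the hinge: a bar 20 mm thick, 50 to 125 mm from the hinge. While open, the clamp arm (97 mm long, hinged at y -85 z 214) stands 74 deg above the level, leaning to +y; it swings down ahead of the handle.
- clamp_pad: Rubber pad, 20 mm in diameter, under the end of the clamp arm; origin at the middle of its underside. Clamped, it presses on the jar's top at mill frame x 15, y 0 with about 12 N.
- bowl: Bystander: loose stainless bowl, 144 mm wide, 45 high; origin under its middle.
- brush: Bystander: loose hand brush lying on the table.
- sample_jar: Bystander: loose amber glass jar, black cap, 66 mm in diameter, 85 high; origin under its middle.

How it is judged (in metres and radians):
On the way, in this order (a step that is already met when the one before it is completed fails the run):
1. the jar is being rolled up the ramp (angular speed of jar above 0.15 rad/s and y of jar_center in the frame of mill between 0.03 and 0.15 m), for 0.2 s.
2. the jar has settled in the vee, touching both plates, at rest (y of jar_center in the frame of mill between -0.003 and 0.003 m and z of jar_center in the frame of mill below 0.147 m and linear speed of jar below 0.02 m/s), for 0.3 s.
3. the jar has pushed the tip of the end stop in (contact force between jar and stop above 3.2 N), for 0.2 s.
4. the clamp is snapped over on the jar (value of joint clamp_handle above 1.05 rad and contact force between jar and clamp_pad above 6 N), for 0.3 s.
At the end, for the whole second after the job is handed in: The jar rests at the bottom of the vee (centre within 2 mm, axis within 2 deg of the vee's), still bears on the end stop's sprung tip (over 1.5 N), and the clamp is snapped over (handle at 1.05 or more) with its pad pressing on the jar (over 6 N); the jar is at rest (all of step 4 and y of jar_center in the frame of mill between -0.002 and 0.002 m and z of jar_center in the frame of mill below 0.146 m and angle between the x axis of jar_center and the x axis of mill, either way round below 0.035 rad and contact force between jar and stop above 1.5 N and linear speed of jar below 0.01 m/s); the robot touches nothing.
It fails at once if the end stop is rammed (more than 16 N from the jar) (contact force between jar and stop above 16 N).
It fails at once if the jar is lifted (centre over 25 mm higher than on the crest) (z of jar_center in the frame of mill above 0.177 m).
It fails at once if the jar is thrown or dropped (faster than 0.6 m/s) (linear speed of jar above 0.6 m/s).
It fails at once if the robot presses on the jar with more than 25 N (contact force between the fingers and jar above 25 N).
It fails at once if the bowl, brush or sample jar is moved by more than 20 mm (distance of any of bowl, brush, sample_jar from where it was at the start of the episode above 0.02 m).
It also fails if it takes over 72 s, if anything falls off the work surface, if the arm or the gripper's body presses on something with over 40 N, if the wrist force passes 120 N, or if a joint passes its speed limit or range.

## Working session

There is one attempt and no reset: what is moved stays moved. The work goes in short steps, Python scripts to look and compute and a tool call to move; the robot and the scene stay as the last step left them, time stands still between calls to the robot, and variables do not carry over. Pictures are saved under pics/ and viewed, about 8 in all and at most 12, crops included, and the job is handed in when it is done.

Besides the shell and the picture viewer there is one more tool, called after "Request:" as name(argument=value, ...), one argument or row to a line, values as JSON. send_rows: Moves the arm, as the interface text tells. Its arguments: {"type":"object","properties":{"moves":{"type":"array","items":{"type":"array","items":{"type":"array","items":{"type":"number"}}}}},"required":["moves"]}

```bash
ls; mkdir -p pics; python3 - <<'E'
from rig import *
import cv2,numpy as np
s=readout.read_state();print({k:np.round(v,3).tolist() for k,v in s.items()})
for c in("scene","top"):
    cv2.imwrite(f"pics/{c}0.png",capture(c))
    m=camera_model(c);print(c,np.round(m["camera_matrix"],1).tolist(),np.round(m["pose"],3).tolist())
    for t in("mill","crest","ramp_foot","jar_center","vee","stop","handle_hinge","handle_grip","clamp_pad","bowl","brush","sample_jar"):
        r=spot_in(c,t);print(t,[(np.round(q["location"],3).tolist(),round(q["p"],2)) for q in r[:2]])
E
```

```text
pics
{'time_s': 0.0, 'joint_positions': [58.012, 30.279, 82.158, -0.002, 67.688, -10.227], 'qvel': [0.0, -0.153, 0.024, 0.101, -0.032, -0.0], 'tau': [-0.0, -44.004, -17.659, 0.063, 0.058, -0.0], 'position': [0.231, 0.58, 0.222], 'tcp_rot': [[-0.929, 0.371, -0.001], [0.371, 0.929, -0.002], [0.0, -0.002, -1.0]], 'force': [-0.382, 0.63, 0.646], 'moment': [0.016, -0.014, -0.0], 'opening': 1.001}
scene [[391.8, 0.0, 283.6], [0.0, 391.8, 207.0], [0.0, 0.0, 1.0]] [[0.826, -0.437, 0.357, 0.84], [0.564, 0.647, -0.513, -0.525], [-0.007, 0.625, 0.781, 0.975], [0.0, 0.0, 0.0, 1.0]]
mill [([0.582, -0.112, 0.081], 0.63)]
crest [([0.59, -0.116, 0.078], 0.89), ([0.659, -0.045, 0.147], 0.6)]
ramp_foot [([0.582, -0.114, 0.076], 0.8)]
jar_center [([0.563, 0.103, 0.166], 0.62), ([0.657, -0.04, 0.146], 0.26)]
vee [([0.586, -0.116, 0.083], 0.93)]
stop [([0.659, -0.042, 0.148], 0.67)]
handle_hinge [([0.581, -0.116, 0.081], 0.58), ([0.308, -0.322, 0.073], 0.47)]
handle_grip [([0.564, -0.184, 0.294], 0.55), ([0.582, -0.115, 0.08], 0.28)]
clamp_pad []
bowl [([0.337, 0.42, 0.021], 0.91), ([0.658, -0.043, 0.148], 0.42)]
brush [([0.451, -0.435, 0.02], 0.71)]
sample_jar [([0.583, -0.118, 0.079], 0.63), ([0.306, -0.327, 0.074], 0.59)]
top [[428.6, 0.0, 284.8], [0.0, 428.6, 209.1], [0.0, 0.0, 1.0]] [[-0.012, 0.99, -0.141, 0.267], [-1.0, -0.009, 0.025, 0.009], [0.023, 0.142, 0.99, 1.562], [0.0, 0.0, 0.0, 1.0]]
mill []
crest [([0.536, -0.051, 0.075], 0.73)]
ramp_foot [([0.534, -0.045, 0.078], 0.73)]
jar_center []
vee [([0.533, -0.048, 0.077], 0.63)]
stop [([0.648, -0.032, 0.151], 0.64)]
handle_hinge [([0.535, -0.044, 0.078], 0.68)]
handle_grip [([0.555, -0.177, 0.293], 0.78), ([0.548, 0.127, 0.173], 0.53)]
clamp_pad []
bowl [([0.348, 0.409, 0.012], 0.83)]
brush [([0.44, -0.435, 0.02], 0.92)]
sample_jar [([0.55, 0.124, 0.17], 0.66)]
```

View pics/scene0.png

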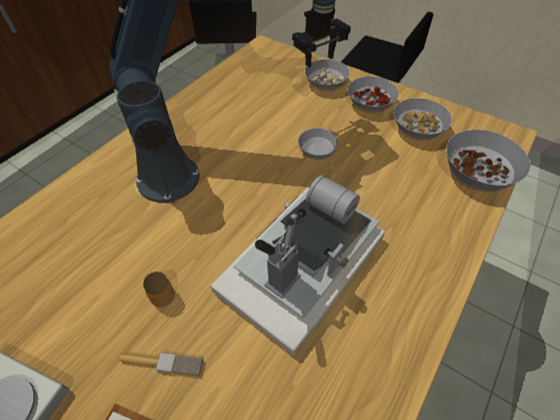

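View pics/top0.png

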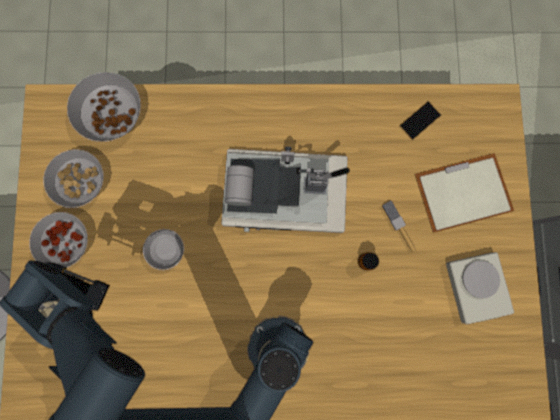

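The scene picture shows the mill at about (300,260), with the jar at its far-left end (335,198). In the top picture the mill spans (225-347,150-230), with the jar at (240,184), the stop at (288,157) and the clamp at (318,178). I'll crop both for the exact mill pose.

```bash
python3 - <<'E'
import cv2,numpy as np
t=cv2.imread("pics/top0.png")[140:240,215:360];s=cv2.imread("pics/scene0.png")[165:355,205:395]
cv2.imwrite("pics/c_top.png",cv2.resize(t,None,fx=5.5,fy=5.5,interpolation=cv2.INTER_CUBIC))
cv2.imwrite("pics/c_scene.png",cv2.resize(s,None,fx=3.1,fy=3.1,interpolation=cv2.INTER_CUBIC))
E
```

```text
(no output)
```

View pics/c_top.png

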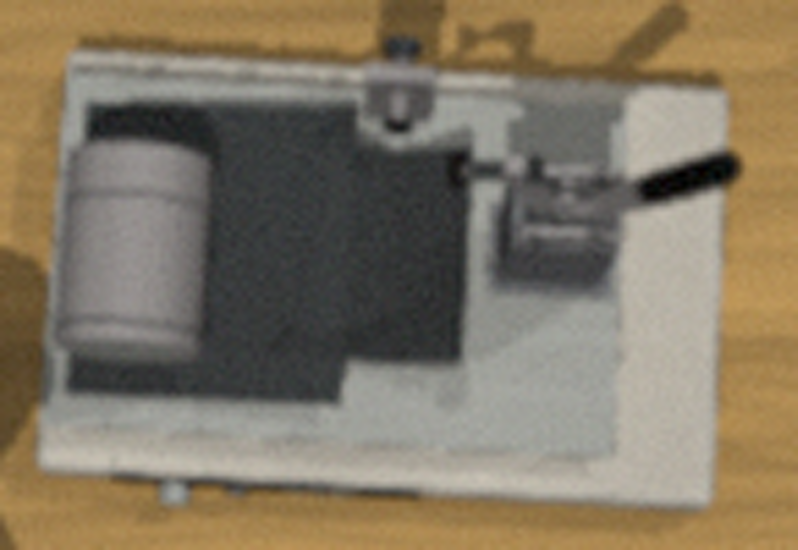

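View pics/c_scene.png

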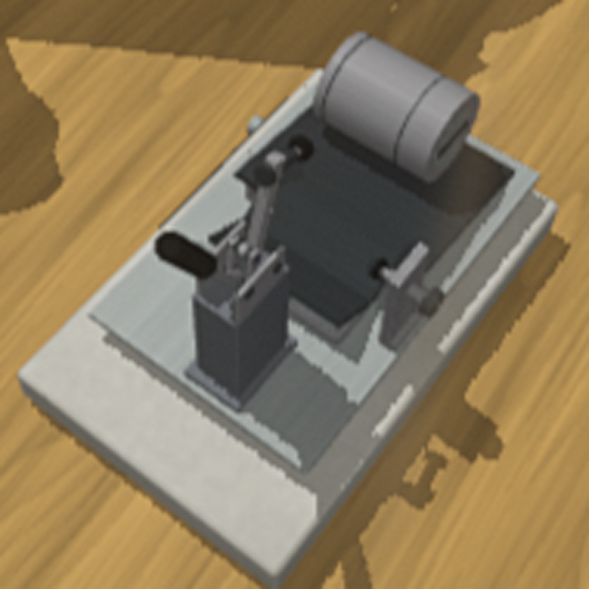

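Both crops are clear. The dark ramp/vee plate corners in the top crop are at (340,403), (360,103), (460,360) and (470,135). The base corners are at (68,52), (728,88), (712,503) and (40,470), and the grip tip is at (737,165). I'll fit the pose from these.

```bash
cat > h.py <<'E'
import numpy as np,cv2
from rig import camera_model
def proj(c,P):
    m=camera_model(c);K=np.array(m["camera_matrix"]);T=np.linalg.inv(np.array(m["pose"]))
    q=np.atleast_2d(P)@T[:3,:3].T+T[:3,3];q=q*[1,-1,-1]
    q=q@K.T;return q[:,:2]/q[:,2:]
def Rz(a):return np.array([[np.cos(a),-np.sin(a),0],[np.sin(a),np.cos(a),0],[0,0,1]])
def m2w(p,P):return np.atleast_2d(P)/1000@Rz(p[2]).T+[p[0],p[1],0]
E
python3 - <<'E'
from h import *
from scipy.optimize import least_squares
T=[((-95,26,107),(340,403)),((95,26,107),(360,103)),((-65,-46,119),(460,360)),((72,-46,119),(470,135)),((15,-166,317),(715,168)),((15,-142,267),(640,190))]
B=[((140,220,48),(68,52)),((140,-220,48),(728,88)),((-140,-220,48),(712,503)),((-140,220,48),(40,470))]
S=[((72,-46,119),(340,328)),((15,-173,327),(168,243)),((15,-142,267),(208,268))]
SB=[((-140,-220,48),(20,377)),((140,-220,48),(278,575)),((140,220,48),(555,202))]
D=[("top",T,5.5,(215,140),0),("top",B,5.5,(215,140),1),("scene",S,3.1,(205,165),0),("scene",SB,3.1,(205,165),1)]
def res(p):
    o=[]
    for c,L,f,off,b in D:
        P=np.array([l[0] for l in L],float)+b*np.array([p[3],p[4],0])*100
        o.append(proj(c,m2w(p,P))-(np.array([l[1] for l in L])/f+off))
    return np.vstack(o).ravel()
r=least_squares(res,[.55,-.02,0,0,0],loss="soft_l1",f_scale=1)
print(r.x.round(4),np.degrees(r.x[2]));print(r.fun.reshape(-1,2).round(1))
p=r.x
np.save("p.npy",p[:3])
t=cv2.imread("pics/top0.png")
# jar ends, stop etc. predicted in crops
for n,P in dict(jar0=(-80,157,134),jar1=(40,157,134),jtop0=(-81,157,179),jtop1=(39,157,179),tip=(70,0,144),stopt=(95,0,176),pegA=(-59,200,105),hinge=(15,-119,223)).items():
    w=m2w(p,P);print(n,((proj("top",w)[0]-(215,140))*5.5).round(),((proj("scene",w)[0]-(205,165))*3.1).round(),w.round(3))
E
```

```text
[ 0.5545 -0.0325 -0.0585 -0.011   0.0033] -3.351445723053168
[[ 0.3 -0.2]
 [-0.7  0.4]
 [ 0.  -0.5]
 [-0.2  1.2]
 [-1.4 -0.1]
 [ 1.9 -0.8]
 [-0.7 -0.6]
 [ 0.  -1. ]
 [ 0.9  0. ]
 [-0.8  0. ]
 [ 0.  -1.8]
 [ 0.4  2.2]
 [-1.5 -0.1]
 [-3.2 -1.2]
 [-0.6  0.9]
 [ 1.1 -0.8]]
jar0 [129. 361.] [331.  72.] [[0.484 0.129 0.134]]
jar1 [141. 170.] [443. 134.] [[0.604 0.122 0.134]]
jtop0 [122. 352.] [333.  38.] [[0.483 0.129 0.179]]
jtop1 [135. 154.] [448. 101.] [[0.603 0.122 0.179]]
tip [397. 131.] [373. 266.] [[ 0.624 -0.037  0.144]]
stopt [400.  78.] [403. 260.] [[ 0.649 -0.038  0.176]]
pegA [ 66. 332.] [374.  75.] [[0.507 0.171 0.105]]
hinge [601. 200.] [225. 279.] [[ 0.562 -0.152  0.223]]
```

```bash
cat >> h.py <<'E'
from rig import readout
from scipy.spatial.transform import Rotation as Ro
p=np.load("p.npy") if __import__("os").path.exists("p.npy") else None
def tilt(a): # tool y = mill x, tool z leans to -y by a deg
    s,c=np.sin(np.radians(a)),np.cos(np.radians(a))
    return Rz(p[2])@np.array([[0,1,0],[c,0,-s],[-s,0,-c]]).T.reshape(3,3).T if 0 else Rz(p[2])@np.column_stack([[0,c,-s],[1,0,0],[0,-s,-c]])
def state():
    s=readout.read_state();P=np.array(s["position"]);R=np.array(s["tcp_rot"])
    print("t",round(s["time_s"],2),"mill mm",((P-[p[0],p[1],0])@Rz(p[2])*1000).round(1),"F mill",(np.array(s["force"])@Rz(p[2])).round(1),"j",np.round(s["joint_positions"],0),"op",round(s["opening"],2))
    return P,R
def turn(R,Rt):
    v=Ro.from_matrix(R.T@Rt).as_rotvec(degrees=True);print("turn",v.round(1),"norm",np.linalg.norm(v).round(1));return v
def shift(R,P,Pt): print("shift cm",((Pt-P)@R*100).round(2))
E
python3 - <<'E'
from h import *
P,R=state()
M=np.array([.45,.38,.30]);shift(R,P,M);turn(R,tilt(45))
for w in((-18,275,166),(-18,206,97)):
    W=m2w(p,w)[0];shift(tilt(45),M,W);M=W
E
```

```text
t 1.3 mill mm [-358.1  593.   222.5] F mill [-0.3 -0.4  0.2] j [ 58.  30.  82.   0.  68. -10.] op 1.0
shift cm [-27.71 -10.52  -7.75]
turn [ 28.  -38.9  67.7] norm 82.9
shift cm [ 0.23 11.04 18.72]
shift cm [-0.    0.    9.76]
```

Request:
send_rows(
  moves=[
    [[0,0,0,-4,-1.5,-1.1,-0.54],[0,0,0,-4,-1.5,-1.1,-0.54],[0,0,0,-4,-1.5,-1.1,-0.54],[0,0,0,-4,-1.5,-1.1,-0.54],[0,0,0,-4,-1.5,-1.1,-0.54]],
  ],
)

```text
time_s: 1.8
position: [0.3906, 0.4355, 0.2781]
tcp_rot: [[-0.929, 0.371, 0.0], [0.371, 0.929, 0.0], [-0.0, 0.0, -1.0]]
force: [1.0, 0.5, 0.0]
opening: 0.628
```

Request:
send_rows(
  moves=[
    [[0,0,0,-4,-1.5,-1.1,-0.54],[0,0,0,-3.7,-1.5,-1.1,-0.54],[2.8,-3.89,6.77,0,0,0,-0.54],[2.8,-3.89,6.77,0,0,0,-0.54],[2.8,-3.89,6.77,0,0,0,-0.54]],
  ],
)

```text
time_s: 2.3
position: [0.4507, 0.3793, 0.3003]
tcp_rot: [[-0.725, 0.682, 0.095], [0.65, 0.724, -0.231], [-0.226, -0.106, -0.968]]
force: [-0.1, -0.4, -0.8]
opening: 0.254
```

Request:
send_rows(
  moves=[
    [[2.8,-3.89,6.77,0,0,0,-0.54],[2.8,-3.89,6.77,0,0,0,-0.54],[2.8,-3.89,6.77,0,0,0,-0.54],[2.8,-3.89,6.77,0,0,0,-0.54],[2.8,-3.89,6.77,0,0,0,-0.54]],
  ],
)

```text
time_s: 2.8
position: [0.4496, 0.3807, 0.2998]
tcp_rot: [[-0.189, 0.981, 0.046], [0.78, 0.178, -0.6], [-0.597, -0.078, -0.798]]
force: [0.6, 0.2, -0.2]
opening: 0.236
```

Request:
send_rows(
  moves=[
    [[2.8,-3.89,6.77,0,0,0,-0.54],[2.8,-3.89,6.77,0,0,0,-0.54],[0,0,0,0,0,0,-0.54],[0,0,0,0,0,0,-0.54],[0,0,0,0,0,0,-0.54]],
  ],
)

```text
time_s: 3.3
position: [0.4499, 0.38, 0.3002]
tcp_rot: [[0.041, 0.998, -0.04], [0.707, -0.057, -0.705], [-0.706, 0.0, -0.708]]
force: [-0.1, 0.1, -0.3]
opening: 0.234
```

```bash
python3 - <<'E'
from h import *
P,R=state();turn(R,tilt(45));shift(tilt(45),P,m2w(p,(-18,275,166))[0])
E
```

```text
t 3.3 mill mm [-128.5  405.7  300.2] F mill [-0.1  0.1 -0.3] j [ 44.  41.  61. -31. 110.  45.] op 0.23
turn [ 0.1 -0.1  0. ] norm 0.1
shift cm [ 0.25 11.05 18.73]
```

Request:
send_rows(
  moves=[
    [[0,0,0,0.05,2.2,3.75,-0.54],[0,0,0,0.05,2.2,3.75,-0.54],[0,0,0,0.05,2.2,3.75,-0.54],[0,0,0,0.05,2.2,3.75,-0.54],[0,0,0,0.05,2.25,3.73,-0.54]],
  ],
)

```text
time_s: 3.8
position: [0.5534, 0.2423, 0.166]
tcp_rot: [[0.042, 0.998, -0.039], [0.707, -0.057, -0.704], [-0.706, 0.002, -0.709]]
force: [0.0, 0.3, -0.1]
opening: 0.229
```

Request:
send_rows(
  moves=[
    [[0,0,0,0,0,2.5,-0.54],[0,0,0,0,0,2,-0.54],[0,0,0,0,0,1.2,-0.54],[0,0,0,0,0,0,-0.54],[0,0,0,0,0,0,-0.54]],
  ],
)

```text
time_s: 4.3
position: [0.5509, 0.2037, 0.1262]
tcp_rot: [[0.043, 0.998, -0.039], [0.707, -0.058, -0.705], [-0.706, 0.002, -0.708]]
force: [0.4, -0.7, -0.1]
opening: 0.229
```

```bash
python3 - <<'E'
from h import *
from rig import capture
P,R=state();turn(R,tilt(45));shift(tilt(45),P,m2w(p,(-18,206,97))[0])
a=capture("scene")[150:290,250:410];b=capture("top")[140:240,200:320]
f=lambda i,k:cv2.resize(i,None,fx=k,fy=k,interpolation=cv2.INTER_CUBIC)
A=f(a,2.5);B=f(b,3.3)
H=max(A.shape[0],B.shape[0]);pad=lambda i:cv2.copyMakeBorder(i,0,H-i.shape[0],0,0,0)
cv2.imwrite("pics/a1.png",np.hstack([pad(A),pad(B)]))
print("tcp top px",(proj("top",P)[0]-(200,140))*3.3,"scene",(proj("scene",P)[0]-(250,150))*2.5)
E
```

```text
t 4.3 mill mm [-17.4 235.6 126.2] F mill [ 0.4 -0.6 -0.1] j [ 28.  49.  77. -38.  83.  45.] op 0.23
turn [ 0.1 -0.1 -0.1] norm 0.2
shift cm [-0.03 -0.06  4.16]
tcp top px [ 54.86019429 154.02649376] scene [237.55668133  84.20887901]
```

View pics/a1.png

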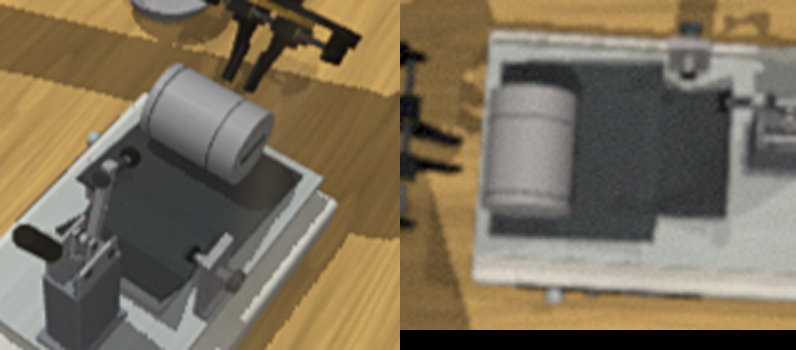

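The fingers, at (430,150) on the right, sit behind the jar and are centred on it (rows 82-215). Next I go down between the pegs.

Request:
send_rows(
  moves=[
    [[0,0,0,0,0,1,-0.54],[0,0,0,0,0,1,-0.54],[0,0,0,0,0,1,-0.54],[0,0,0,0,0,0.8,-0.54],[0,0,0,0,0,0.36,-0.54]],
  ],
)

```text
time_s: 4.9
position: [0.5481, 0.1726, 0.0947]
tcp_rot: [[0.041, 0.998, -0.043], [0.705, -0.059, -0.707], [-0.708, -0.001, -0.706]]
force: [0.0, 0.6, -0.3]
opening: 0.226
```

```bash
python3 - <<'E'
from h import *
P,R=state()
d=np.array([0,-np.cos(np.radians(8)),np.sin(np.radians(8))]) 
print("ramp dir in tool",(Rz(p[2])@d)@R, (Rz(p[2])@[0,-1,0])@R)
E
```

```text
t 4.9 mill mm [-18.3 204.4  94.7] F mill [-0.   0.6 -0.3] j [ 25.  50.  81. -39.  78.  47.] op 0.23
ramp dir in tool [-7.98016607e-01  7.58978812e-04  6.02634979e-01] [-0.70637972  0.00093526  0.70783247]
```

Request:
send_rows(
  moves=[
    [[0,0,0,-0.3,0,0.1,-0.54],[0,0,0,-0.24,0,0.18,-0.54],[0,0,0,-0.24,0,0.18,-0.54],[0,0,0,-0.24,0,0.18,-0.54],[0,0,0,-0.24,0,0.18,-0.54]],
  ],
)

```text
time_s: 5.4
position: [0.5483, 0.1593, 0.0991]
tcp_rot: [[0.042, 0.998, -0.04], [0.706, -0.058, -0.705], [-0.706, 0.002, -0.708]]
force: [0.4, 2.3, -1.1]
opening: 0.228
```

Request:
send_rows(
  moves=[
    [[0,0,0,-0.24,0,0.18,-0.54],[0,0,0,-0.24,0,0.18,-0.54],[0,0,0,-0.24,0,0.18,-0.54],[0,0,0,-0.24,0,0.18,-0.54],[0,0,0,-0.24,0,0.18,-0.54]],
  ],
)

```text
time_s: 5.9
position: [0.547, 0.1439, 0.1009]
tcp_rot: [[0.042, 0.998, -0.041], [0.706, -0.059, -0.706], [-0.707, 0.001, -0.707]]
force: [0.3, 3.6, 0.0]
opening: 0.231
```

```bash
python3 - <<'E'
from h import *
from rig import capture
state();cv2.imwrite("pics/a2.png",capture("scene")[150:290,250:410])
E
```

```text
t 5.9 mill mm [-17.8 175.7 100.9] F mill [0.  3.6 0. ] j [ 23.  49.  83. -41.  76.  47.] op 0.23
```

Request:
send_rows(
  moves=[
    [[0,0,0,-0.24,0,0.18,-0.54],[0,0,0,-0.24,0,0.18,-0.54],[0,0,0,-0.24,0,0.18,-0.54],[0,0,0,-0.24,0,0.18,-0.54],[0,0,0,-0.24,0,0.18,-0.54]],
  ],
)

```text
time_s: 6.45
position: [0.5461, 0.1291, 0.1031]
tcp_rot: [[0.042, 0.998, -0.041], [0.706, -0.059, -0.706], [-0.707, 0.001, -0.707]]
force: [-0.7, 2.8, 0.6]
opening: 0.23
```

Request:
send_rows(
  moves=[
    [[0,0,0,-0.24,0,0.18,-0.54],[0,0,0,-0.24,0,0.18,-0.54],[0,0,0,-0.24,0,0.18,-0.54],[0,0,0,-0.24,0,0.18,-0.54],[0,0,0,-0.24,0,0.18,-0.54]],
  ],
)

```text
time_s: 6.95
position: [0.5452, 0.1143, 0.1052]
tcp_rot: [[0.042, 0.998, -0.041], [0.706, -0.059, -0.706], [-0.707, 0.001, -0.707]]
force: [1.1, 3.3, 0.3]
opening: 0.228
```

Request:
send_rows(
  moves=[
    [[0,0,0,-0.24,0,0.18,-0.54],[0,0,0,-0.24,0,0.18,-0.54],[0,0,0,-0.24,0,0.18,-0.54],[0,0,0,-0.24,0,0.18,-0.54],[0,0,0,-0.24,0,0.18,-0.54]],
  ],
)

```text
time_s: 7.45
position: [0.5443, 0.0995, 0.1073]
tcp_rot: [[0.042, 0.998, -0.041], [0.706, -0.059, -0.706], [-0.707, 0.001, -0.707]]
force: [-0.3, 3.2, 0.2]
opening: 0.232
```

Request:
send_rows(
  moves=[
    [[0,0,0,-0.24,0,0.18,-0.54],[0,0,0,-0.24,0,0.18,-0.54],[0,0,0,-0.24,0,0.18,-0.54],[0,0,0,-0.24,0,0.18,-0.54],[0,0,0,-0.24,0,0.18,-0.54]],
  ],
)

```text
time_s: 7.95
position: [0.5435, 0.0847, 0.1094]
tcp_rot: [[0.042, 0.998, -0.041], [0.706, -0.059, -0.706], [-0.707, 0.001, -0.707]]
force: [-0.3, 3.4, 0.2]
opening: 0.229
```

```bash
python3 - <<'E'
from h import *
from rig import capture
state()
a=capture("scene")[150:290,250:410];b=capture("top")[140:240,200:320]
f=lambda i,k:cv2.resize(i,None,fx=k,fy=k,interpolation=cv2.INTER_CUBIC)
A=f(a,2.5);B=f(b,3.3)
H=max(A.shape[0],B.shape[0]);pad=lambda i:cv2.copyMakeBorder(i,0,H-i.shape[0],0,0,0)
cv2.imwrite("pics/a3.png",np.hstack([pad(A),pad(B)]))
E
```

```text
t 7.95 mill mm [-17.8 116.3 109.4] F mill [-0.5  3.4  0.2] j [ 18.  46.  89. -44.  72.  46.] op 0.23
```

View pics/a3.png

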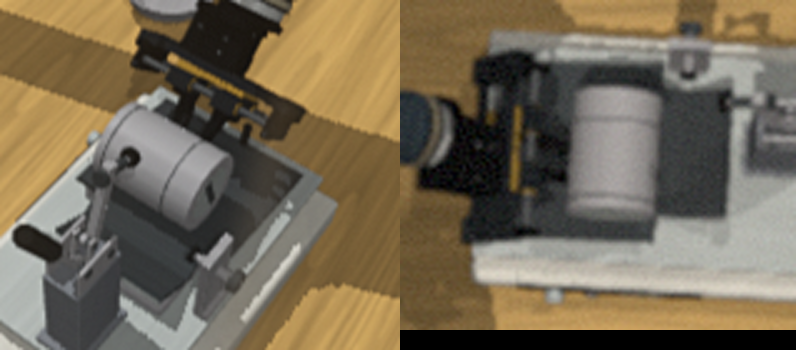

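The jar is level and rolling, now at about (615,155) in the right-hand view. I'll carry on to the crest.

Request:
send_rows(
  moves=[
    [[0,0,0,-0.24,0,0.18,-0.54],[0,0,0,-0.24,0,0.18,-0.54],[0,0,0,-0.24,0,0.18,-0.54],[0,0,0,-0.24,0,0.18,-0.54],[0,0,0,-0.24,0,0.18,-0.54]],
  ],
)

```text
time_s: 8.55
position: [0.5426, 0.0698, 0.1116]
tcp_rot: [[0.042, 0.998, -0.041], [0.706, -0.059, -0.706], [-0.707, 0.001, -0.707]]
force: [-1.2, 4.2, 0.3]
opening: 0.228
```

Request:
send_rows(
  moves=[
    [[0,0,0,-0.24,0,0.18,-0.54],[0,0,0,-0.24,0,0.18,-0.54],[0,0,0,-0.24,0,0.18,-0.54],[0,0,0,-0.24,0,0.18,-0.54],[0,0,0,-0.24,0,0.18,-0.54]],
  ],
)

```text
time_s: 9.05
position: [0.5417, 0.055, 0.1137]
tcp_rot: [[0.042, 0.998, -0.041], [0.706, -0.059, -0.706], [-0.707, 0.001, -0.707]]
force: [-0.5, 4.1, 0.4]
opening: 0.233
```

Request:
send_rows(
  moves=[
    [[0,0,0,-0.24,0,0.18,-0.54],[0,0,0,-0.24,0,0.18,-0.54],[0,0,0,-0.16,0,0.12,-0.54],[0,0,0,-0.16,0,0.12,-0.54],[0,0,0,-0.16,0,0.12,-0.54]],
  ],
)

```text
time_s: 9.55
position: [0.541, 0.0431, 0.1155]
tcp_rot: [[0.042, 0.998, -0.041], [0.706, -0.059, -0.706], [-0.707, 0.001, -0.707]]
force: [0.8, 2.6, 0.1]
opening: 0.229
```

Request:
send_rows(
  moves=[
    [[0,0,0,-0.16,0,0.12,-0.54],[0,0,0,-0.16,0,0.12,-0.54],[0,0,0,-0.16,0,0.12,-0.54],[0,0,0,-0.16,0,0.12,-0.54],[0,0,0,-0.16,0,0.12,-0.54]],
  ],
)

```text
time_s: 10.05
position: [0.5404, 0.0331, 0.1168]
tcp_rot: [[0.042, 0.998, -0.041], [0.706, -0.059, -0.706], [-0.707, 0.0, -0.707]]
force: [-0.6, 0.1, -0.4]
opening: 0.229
```

```bash
python3 - <<'E'
from h import *
state()
E
```

```text
t 10.05 mill mm [-17.9  64.7 116.8] F mill [-0.6  0.  -0.4] j [ 14.  44.  92. -47.  68.  45.] op 0.23
```

Request:
send_rows(
  moves=[
    [[0,0,0,0,0,-1,-0.54],[0,0,0,0,0,-3,-0.54],[0,0,0,0,0,-4,-0.54],[0,0,0,0,0,-4,-0.54],[0,0,0,0,0,-2,-0.54]],
  ],
)

```text
time_s: 10.55
position: [0.5474, 0.1353, 0.2188]
tcp_rot: [[0.044, 0.998, -0.036], [0.708, -0.056, -0.704], [-0.705, 0.005, -0.709]]
force: [-0.9, 0.2, -0.6]
opening: 0.231
```

```bash
cat >> h.py <<'E'
def push(a):
    s,c=np.sin(np.radians(a)),np.cos(np.radians(a))
    return Rz(p[2])@np.column_stack([[-c,0,-s],[0,1,0],[s,0,-c]])
E
python3 - <<'E'
from h import *
from rig import *
P,R=state();turn(R,push(10));A=m2w(p,(-115,0,200))[0];shift(push(10),P,A);shift(push(10),A,m2w(p,(-105,0,125))[0])
b=capture("top")[140:240,200:320];a=capture("scene")[150:290,250:410]
f=lambda i,k:cv2.resize(i,None,fx=k,fy=k,interpolation=cv2.INTER_CUBIC)
A=f(a,2.5);B=f(b,3.3)
H=max(A.shape[0],B.shape[0]);pad=lambda i:cv2.copyMakeBorder(i,0,H-i.shape[0],0,0,0)
cv2.imwrite("pics/a4.png",np.hstack([pad(A),pad(B)]))
for x in(-73,47):
  for q in((x,0,189),(x,0,144)):
    print(q,(proj("top",m2w(p,q))[0]-(200,140))*3.3+(400,0),(proj("scene",m2w(p,q))[0]-(250,150))*2.5)
E
```

```text
t 10.55 mill mm [-16.9 167.2 218.8] F mill [-0.9  0.1 -0.6] j [ 22.  39.  81. -40.  84.  39.] op 0.23
turn [-41.7  27.6 -80.9] norm 95.1
shift cm [  9.99 -16.72   0.15]
shift cm [0.32 0.   7.56]
(-73, 0, 189) [682.41220228 209.2026153 ] [ 74.23539467 155.18998494]
(-73, 0, 144) [681.28731586 216.06360742] [ 74.88277392 181.45811173]
(47, 0, 189) [687.94925823  90.19205781] [171.71829982 214.44757199]
(47, 0, 144) [686.66778421 100.62270945] [168.9173214 239.8378   ]
```

View pics/a4.png

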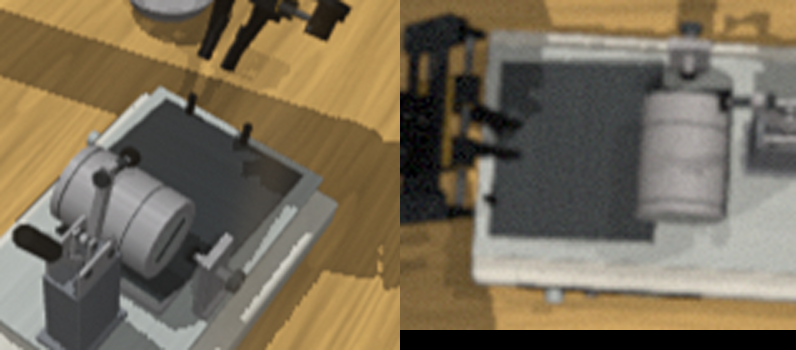

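The jar sits in the vee, centred at (684,155), which matches the predicted column. The stop tip is just ahead of it. Now I reorient for the slide.

Request:
send_rows(
  moves=[
    [[-3.475,2.3,-6.74,0,0,0,-0.54],[-3.475,2.3,-6.74,0,0,0,-0.54],[-3.475,2.3,-6.74,0,0,0,-0.54],[-3.475,2.3,-6.74,0,0,0,-0.54],[-3.475,2.3,-6.74,0,0,0,-0.54]],
  ],
)

```text
time_s: 11.15
position: [0.5448, 0.1317, 0.2147]
tcp_rot: [[-0.538, 0.82, 0.195], [0.676, 0.558, -0.482], [-0.503, -0.128, -0.855]]
force: [0.1, -0.1, 0.3]
opening: 0.228
```

Request:
send_rows(
  moves=[
    [[-3.475,2.3,-6.74,0,0,0,-0.54],[-3.475,2.3,-6.74,0,0,0,-0.54],[-3.475,2.3,-6.74,0,0,0,-0.54],[-3.475,2.3,-6.74,0,0,0,-0.54],[-3.475,2.3,-6.74,0,0,0,-0.54]],
  ],
)

```text
time_s: 11.65
position: [0.5445, 0.1315, 0.2148]
tcp_rot: [[-0.922, 0.318, 0.221], [0.29, 0.945, -0.15], [-0.256, -0.074, -0.964]]
force: [0.6, -0.1, -0.2]
opening: 0.227
```

Request:
send_rows(
  moves=[
    [[-3.475,2.3,-6.74,0,0,0,-0.54],[-3.475,2.3,-6.74,0,0,0,-0.54],[0,0,0,4,0,0,-0.54],[0,0,0,4,0,0,-0.54],[0,0,0,2,-2,0,-0.54]],
  ],
)

```text
time_s: 12.15
position: [0.4406, 0.1209, 0.1963]
tcp_rot: [[-0.982, 0.086, 0.166], [0.083, 0.996, -0.026], [-0.168, -0.011, -0.986]]
force: [-0.1, -0.7, -0.6]
opening: 0.229
```

Request:
send_rows(
  moves=[
    [[0,0,0,0,-4,0,-0.54],[0,0,0,0,-4,0,-0.54],[0,0,0,0,-4,0,-0.54],[0,0,0,0,-2.7,0,-0.54],[0,0,0,0,0,0,-0.54]],
  ],
)

```text
time_s: 12.65
position: [0.4326, -0.0288, 0.1993]
tcp_rot: [[-0.981, 0.093, 0.172], [0.09, 0.996, -0.027], [-0.174, -0.011, -0.985]]
force: [-0.1, -0.0, 0.8]
opening: 0.232
```

```bash
python3 - <<'E'
from h import *
P,R=state();turn(R,push(10));shift(R,P,m2w(p,(-105,0,125))[0])
E
```

```text
t 12.65 mill mm [-121.9   -3.4  199.3] F mill [-0.1 -0.   0.8] j [ -20.   14.  117.    3.   39. -107.] op 0.23
turn [-1.   0.  -1.8] norm 2.1
shift cm [-0.36  0.48  7.61]
```

Request:
send_rows(
  moves=[
    [[-1,0,-1.8,0,0,0,-0.54],[0,0,0,-0.36,0.4,2.5,-0.54],[0,0,0,0,0,2.5,-0.54],[0,0,0,0,0,1.8,-0.54],[0,0,0,0,0,0.8,-0.54]],
  ],
)

```text
time_s: 13.15
position: [0.4488, -0.0216, 0.1238]
tcp_rot: [[-0.984, 0.053, 0.17], [0.053, 0.999, -0.007], [-0.171, 0.002, -0.985]]
force: [0.7, -0.4, 0.4]
opening: 0.232
```

Request:
send_rows(
  moves=[
    [[0,0,0,-0.4,0,0.07,-0.54],[0,0,0,-0.4,0,0.07,-0.54],[0,0,0,-0.3,0,0.05,-0.54],[0,0,0,-0.3,0,0.05,-0.54],[0,0,0,-0.1,0,0.02,-0.54]],
  ],
)

```text
time_s: 13.65
position: [0.4665, -0.0235, 0.1264]
tcp_rot: [[-0.983, 0.053, 0.176], [0.052, 0.999, -0.009], [-0.177, 0.001, -0.984]]
force: [-0.4, 0.4, -0.1]
opening: 0.23
```

```bash
python3 - <<'E'
from h import *
P,R=state();turn(R,push(10));print((Rz(p[2])@[1,0,0])@R)
E
```

```text
t 13.65 mill mm [-88.4   3.8 126.4] F mill [-0.4  0.4 -0.1] j [ -18.   25.  117.    6.   28. -110.] op 0.23
turn [0.1 0.2 0.3] norm 0.4
[-0.98425382 -0.00544419  0.17667705]
```

Request:
send_rows(
  moves=[
    [[0,0,0,0,-0.35,0,-0.54],[0,0,0,-0.1,0,0.02,-0.54],[0,0,0,-0.1,0,0.02,-0.54],[0,0,0,-0.1,0,0.02,-0.54],[0,0,0,-0.1,0,0.02,-0.54]],
  ],
)

```text
time_s: 14.15
position: [0.4695, -0.0271, 0.1256]
tcp_rot: [[-0.983, 0.053, 0.175], [0.053, 0.999, -0.008], [-0.175, 0.001, -0.985]]
force: [-0.1, -0.7, -0.2]
opening: 0.231
```

Request:
send_rows(
  moves=[
    [[0,0,0,-0.1,0,0.02,-0.54],[0,0,0,-0.1,0,0.02,-0.54],[0,0,0,-0.1,0,0.02,-0.54],[0,0,0,-0.1,0,0.02,-0.54],[0,0,0,-0.1,0,0.02,-0.54]],
  ],
)

```text
time_s: 14.65
position: [0.4716, -0.0266, 0.1249]
tcp_rot: [[-0.984, 0.052, 0.169], [0.052, 0.999, -0.007], [-0.169, 0.002, -0.986]]
force: [-7.0, -1.5, 5.9]
opening: 0.232
```

Request:
send_rows(
  moves=[
    [[0,0,0,-0.1,0,0.02,-0.54],[0,0,0,-0.1,0,0.02,-0.54],[0,0,0,-0.1,0,0.02,-0.54],[0,0,0,-0.1,0,0.02,-0.54],[0,0,0,-0.1,0,0.02,-0.54]],
  ],
)

```text
time_s: 15.15
position: [0.474, -0.0261, 0.1242]
tcp_rot: [[-0.985, 0.052, 0.163], [0.052, 0.999, -0.005], [-0.163, 0.004, -0.987]]
force: [-10.6, -1.1, 4.9]
opening: 0.233
```

Request:
send_rows(
  moves=[
    [[0,0,0,-0.05,0,-0.05,-0.54],[0,0,0,-0.05,0,-0.05,-0.54],[0,0,0,-0.05,0,-0.05,-0.54],[0,0,0,0,0,0,-0.54],[0,0,0,0,0,0,-0.54]],
  ],
)

```text
time_s: 15.65
position: [0.4803, -0.0274, 0.1268]
tcp_rot: [[-0.983, 0.053, 0.173], [0.052, 0.999, -0.008], [-0.173, 0.002, -0.985]]
force: [-4.5, 0.0, -3.1]
opening: 0.23
```

```bash
python3 - <<'E'
from h import *
P,R=state();turn(R,push(10))
E
```

```text
t 15.65 mill mm [-74.3   0.8 126.8] F mill [-4.5 -0.2 -3.1] j [ -18.   26.  115.    6.   30. -110.] op 0.23
turn [ 0.1 -0.   0.3] norm 0.3
```

Request:
send_rows(
  moves=[
    [[0,0,0,-0.06,0,0.01,-0.54],[0,0,0,-0.06,0,0.01,-0.54],[0,0,0,-0.06,0,0.01,-0.54],[0,0,0,-0.06,0,0.01,-0.54],[0,0,0,-0.06,0,0.01,-0.54]],
  ],
)

```text
time_s: 16.15
position: [0.4839, -0.0278, 0.1272]
tcp_rot: [[-0.983, 0.053, 0.175], [0.052, 0.999, -0.008], [-0.175, 0.001, -0.985]]
force: [-4.2, 0.2, -2.8]
opening: 0.232
```

Request:
send_rows(
  moves=[
    [[0,0,0,-0.06,0,0.01,-0.54],[0,0,0,-0.06,0,0.01,-0.54],[0,0,0,-0.06,0,0.01,-0.54],[0,0,0,0,0,0,-0.54],[0,0,0,0,0,0,-0.54]],
  ],
)

```text
time_s: 16.65
position: [0.4859, -0.028, 0.1272]
tcp_rot: [[-0.983, 0.053, 0.175], [0.053, 0.999, -0.008], [-0.175, 0.001, -0.985]]
force: [-3.2, -0.1, -3.4]
opening: 0.231
```

Request:
send_rows(
  moves=[
    [[0,0,0,-0.06,0,0.01,-0.54],[0,0,0,-0.06,0,0.01,-0.54],[0,0,0,-0.06,0,0.01,-0.54],[0,0,0,-0.06,0,0.01,-0.54],[0,0,0,-0.06,0,0.01,-0.54]],
  ],
)

```text
time_s: 17.15
position: [0.4887, -0.0281, 0.1272]
tcp_rot: [[-0.983, 0.053, 0.174], [0.052, 0.999, -0.008], [-0.175, 0.001, -0.985]]
force: [-4.1, 0.9, -2.1]
opening: 0.229
```

Request:
send_rows(
  moves=[
    [[0,0,0,-0.06,0,0.01,-0.54],[0,0,0,-0.06,0,0.01,-0.54],[0,0,0,-0.06,0,0.01,-0.54],[0,0,0,-0.06,0,0.01,-0.54],[0,0,0,-0.06,0,0.01,-0.54]],
  ],
)

```text
time_s: 17.65
position: [0.4918, -0.0282, 0.1272]
tcp_rot: [[-0.983, 0.053, 0.175], [0.052, 0.999, -0.008], [-0.175, 0.001, -0.985]]
force: [-4.5, 0.3, -2.0]
opening: 0.23
```

Request:
send_rows(
  moves=[
    [[0,0,0,-0.06,0,0.01,-0.54],[0,0,0,-0.06,0,0.01,-0.54],[0,0,0,-0.06,0,0.01,-0.54],[0,0,0,-0.06,0,0.01,-0.54],[0,0,0,-0.06,0,0.01,-0.54]],
  ],
)

```text
time_s: 18.15
position: [0.4949, -0.0284, 0.1273]
tcp_rot: [[-0.983, 0.053, 0.175], [0.052, 0.999, -0.008], [-0.175, 0.001, -0.985]]
force: [-5.8, 0.2, -2.4]
opening: 0.228
```

Request:
send_rows(
  moves=[
    [[0,0,0,-0.06,0,0.01,-0.54],[0,0,0,-0.06,0,0.01,-0.54],[0,0,0,-0.06,0,0.01,-0.54],[0,0,0,-0.06,0,0.01,-0.54],[0,0,0,-0.06,0,0.01,-0.54]],
  ],
)

```text
time_s: 18.65
position: [0.4975, -0.0285, 0.1272]
tcp_rot: [[-0.983, 0.053, 0.174], [0.052, 0.999, -0.008], [-0.174, 0.001, -0.985]]
force: [-6.0, 0.6, -0.7]
opening: 0.233
```

Request:
send_rows(
  moves=[
    [[0,0,0,-0.04,0,0.01,-0.54],[0,0,0,-0.04,0,0.01,-0.54],[0,0,0,-0.04,0,0.01,-0.54],[0,0,0,-0.04,0,0.01,-0.54],[0,0,0,-0.04,0,0.01,-0.54]],
  ],
)

```text
time_s: 19.15
position: [0.4982, -0.0284, 0.127]
tcp_rot: [[-0.984, 0.053, 0.171], [0.052, 0.999, -0.008], [-0.171, 0.001, -0.985]]
force: [-8.7, -1.4, 2.0]
opening: 0.229
```

Request:
send_rows(
  moves=[
    [[0,0,0,-0.04,0,0.0,-0.54],[0,0,0,-0.04,0,0.0,-0.54],[0,0,0,-0.04,0,0.0,-0.54],[0,0,0,0,0,0,-0.54],[0,0,0,0,0,0,-0.54]],
  ],
)

```text
time_s: 19.65
position: [0.4994, -0.0285, 0.1271]
tcp_rot: [[-0.984, 0.053, 0.171], [0.052, 0.999, -0.008], [-0.171, 0.002, -0.985]]
force: [-7.9, -0.7, 0.2]
opening: 0.234
```

```bash
python3 - <<'E'
from h import *
from rig import capture
P,R=state()
for i in range(1): cv2.imwrite("pics/s1.png",cv2.resize(np.hstack([capture("scene")[215:285,285:375]]),None,fx=6,fy=6,interpolation=cv2.INTER_CUBIC))
E
```

```text
t 19.65 mill mm [-55.2   0.8 127.1] F mill [-7.9 -1.2  0.2] j [ -18.   27.  113.    5.   31. -109.] op 0.23
```

View pics/s1.png

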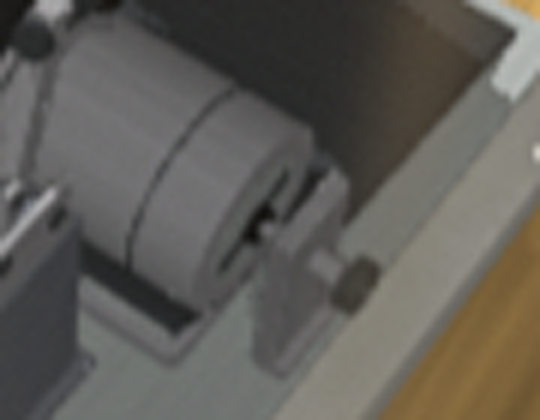

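The jar's end face meets the dark tip at (265,220), but the force isn't rising steeply yet. I keep feeling forward.

Request:
send_rows(
  moves=[
    [[0,0,0,-0.04,0,0.0,-0.54],[0,0,0,-0.04,0,0.0,-0.54],[0,0,0,-0.04,0,0.0,-0.54],[0,0,0,0,0,0,-0.54],[0,0,0,0,0,0,-0.54]],
  ],
)

```text
time_s: 20.2
position: [0.5003, -0.0285, 0.1271]
tcp_rot: [[-0.984, 0.053, 0.171], [0.052, 0.999, -0.007], [-0.171, 0.002, -0.985]]
force: [-8.1, -0.6, 0.1]
opening: 0.23
```

Request:
send_rows(
  moves=[
    [[0,0,0,-0.04,0,0.0,-0.54],[0,0,0,-0.04,0,0.0,-0.54],[0,0,0,-0.04,0,0.0,-0.54],[0,0,0,0,0,0,-0.54],[0,0,0,0,0,0,-0.54]],
  ],
)

```text
time_s: 20.7
position: [0.5013, -0.0285, 0.1272]
tcp_rot: [[-0.984, 0.053, 0.17], [0.052, 0.999, -0.007], [-0.17, 0.002, -0.985]]
force: [-9.2, -1.2, -1.3]
opening: 0.227
```

Request:
send_rows(
  moves=[
    [[0,0,0,-0.04,0,0.0,-0.54],[0,0,0,-0.04,0,0.0,-0.54],[0,0,0,-0.04,0,0.0,-0.54],[0,0,0,0,0,0,-0.54],[0,0,0,0,0,0,-0.54]],
  ],
)

```text
time_s: 21.2
position: [0.5022, -0.0286, 0.1272]
tcp_rot: [[-0.984, 0.053, 0.169], [0.052, 0.999, -0.007], [-0.17, 0.002, -0.986]]
force: [-7.8, -1.7, -1.2]
opening: 0.227
```

Request:
send_rows(
  moves=[
    [[0,0,0,-0.04,0,0.0,-0.54],[0,0,0,-0.04,0,0.0,-0.54],[0,0,0,-0.04,0,0.0,-0.54],[0,0,0,0,0,0,-0.54],[0,0,0,0,0,0,-0.54]],
  ],
)

```text
time_s: 21.7
position: [0.5029, -0.0286, 0.1272]
tcp_rot: [[-0.984, 0.053, 0.168], [0.052, 0.999, -0.007], [-0.169, 0.002, -0.986]]
force: [-8.4, -1.8, -1.7]
opening: 0.231
```

Request:
send_rows(
  moves=[
    [[0,0,0,-0.04,0,0.0,-0.54],[0,0,0,-0.04,0,0.0,-0.54],[0,0,0,-0.04,0,0.0,-0.54],[0,0,0,0,0,0,-0.54],[0,0,0,0,0,0,-0.54]],
  ],
)

```text
time_s: 22.2
position: [0.503, -0.0286, 0.1272]
tcp_rot: [[-0.985, 0.052, 0.166], [0.052, 0.999, -0.007], [-0.166, 0.002, -0.986]]
force: [-10.5, -2.5, -0.2]
opening: 0.232
```

Request:
send_rows(
  moves=[
    [[0,0,0,-0.04,0,0.0,-0.54],[0,0,0,-0.04,0,0.0,-0.54],[0,0,0,-0.04,0,0.0,-0.54],[0,0,0,0,0,0,-0.54],[0,0,0,0,0,0,-0.54]],
  ],
)

```text
time_s: 22.7
position: [0.5031, -0.0285, 0.1272]
tcp_rot: [[-0.985, 0.052, 0.164], [0.052, 0.999, -0.006], [-0.164, 0.002, -0.986]]
force: [-13.1, -3.9, 0.6]
opening: 0.234
```

The tip is solid: 13 N applied with no further travel, so roughly 8 N on the stop after friction. I retreat, rise and turn for the handle.

Request:
send_rows(
  moves=[
    [[0,0,0,0.2,0,-0.03,-0.54],[0,0,0,0.5,0,-0.1,-0.7],[0,0,0,2,0,-0.3,-1],[0,0,0,2,0,-2,-1],[0,0,0,0,0,-5,-1]],
  ],
)

```text
time_s: 23.2
position: [0.4474, -0.0258, 0.192]
tcp_rot: [[-0.984, 0.054, 0.17], [0.054, 0.999, -0.007], [-0.171, 0.003, -0.985]]
force: [0.4, 0.0, 0.9]
opening: 0.024
```

Request:
send_rows(
  moves=[
    [[0,0,0,0,0,-5,-1],[0,0,0,0,0,-5,-1],[0,0,0,0,0,-5,-1],[0,0,0,0,0,-5,-1],[0,0,0,0,0,-3,-1]],
  ],
)

```text
time_s: 23.7
position: [0.4122, -0.0253, 0.4271]
tcp_rot: [[-0.98, 0.053, 0.191], [0.051, 0.999, -0.014], [-0.191, -0.004, -0.982]]
force: [0.4, -1.0, 0.3]
opening: 0.004
```

```bash
python3 - <<'E'
from h import *
P,R=state();Rt=tilt(35);turn(R,Rt);A=m2w(p,(15,-67,426))[0];shift(Rt,P,A);shift(Rt,A,m2w(p,(15,-135,328))[0])
E
```

```text
t 23.7 mill mm [-142.4   -1.1  427.1] F mill [ 0.5 -1.   0.3] j [ -22.   -5.   98.    3.   77. -109.] op 0.0
turn [ 35.4 -18.6  83.7] norm 92.7
shift cm [-5.33 15.74  3.87]
shift cm [ 0.05 -0.   11.93]
```

Request:
send_rows(
  moves=[
    [[2.95,-1.55,6.97,0,0,0,-1],[2.95,-1.55,6.97,0,0,0,-1],[2.95,-1.55,6.97,0,0,0,-1],[2.95,-1.55,6.97,0,0,0,-1],[2.95,-1.55,6.97,0,0,0,-1]],
  ],
)

```text
time_s: 24.2
position: [0.4115, -0.0241, 0.4229]
tcp_rot: [[-0.729, 0.651, 0.212], [0.589, 0.754, -0.291], [-0.349, -0.087, -0.933]]
force: [-0.1, 0.1, -0.5]
opening: 0.004
```

Request:
send_rows(
  moves=[
    [[2.95,-1.55,6.97,0,0,0,-1],[2.95,-1.55,6.97,0,0,0,-1],[2.95,-1.55,6.97,0,0,0,-1],[2.95,-1.55,6.97,0,0,0,-1],[2.95,-1.55,6.97,0,0,0,-1]],
  ],
)

```text
time_s: 24.7
position: [0.4117, -0.0232, 0.422]
tcp_rot: [[-0.197, 0.979, 0.059], [0.833, 0.199, -0.516], [-0.516, -0.053, -0.855]]
force: [-0.3, -0.2, 0.2]
opening: 0.005
```

Request:
send_rows(
  moves=[
    [[2.95,-1.55,6.97,0,0,0,-1],[2.95,-1.55,6.97,0,0,0,-1],[0,0,0,0,0,0,-1],[0,0,0,0,0,0,-1],[0,0,0,0,0,0,-1]],
  ],
)

```text
time_s: 25.2
position: [0.4094, -0.0241, 0.4207]
tcp_rot: [[0.037, 0.998, -0.044], [0.821, -0.056, -0.568], [-0.569, -0.015, -0.822]]
force: [-0.1, 0.1, -0.5]
opening: 0.007
```

```bash
python3 - <<'E'
from h import *
from rig import *
P,R=state();Rt=tilt(35);turn(R,Rt);A=m2w(p,(15,-67,426))[0];shift(R,P,A);shift(R,A,m2w(p,(15,-135,328))[0])
a=capture("scene")[150:300,240:390];b=capture("top")[140:240,220:340]
f=lambda i,k:cv2.resize(i,None,fx=k,fy=k,interpolation=cv2.INTER_CUBIC)
A=f(a,2.5);B=f(b,3.3);H=max(A.shape[0],B.shape[0]);pad=lambda i:cv2.copyMakeBorder(i,0,H-i.shape[0],0,0,0)
cv2.imwrite("pics/a5.png",np.hstack([pad(A),pad(B)]))
for q in((0,15-9,0),):pass
for n,q in dict(end=(15,-119-57,334),r50=(15,-142,267.5),jend=(76,0,144)).items():
  print(n,(proj("top",m2w(p,q))[0]-(220,140))*3.3+(375,0),(proj("scene",m2w(p,q))[0]-(240,150))*2.5)
E
```

```text
t 25.2 mill mm [-1.453e+02 -1.000e-01  4.207e+02] F mill [-0.1  0.1 -0.5] j [  5.   7.  94. -34.  86.  12.] op 0.01
turn [-0.6 -0.3  0.6] norm 0.9
shift cm [-5.98 16.01  3.2 ]
shift cm [-1.000e-02  1.300e-01  1.193e+01]
end [797.00597455  96.48034581] [ 46.12359163 236.67818699]
r50 [748.92762879 111.19454882] [ 76.39218623 252.97933126]
jend [596.94909376  73.13151073] [217.98619013 254.78053212]
```

View pics/a5.png

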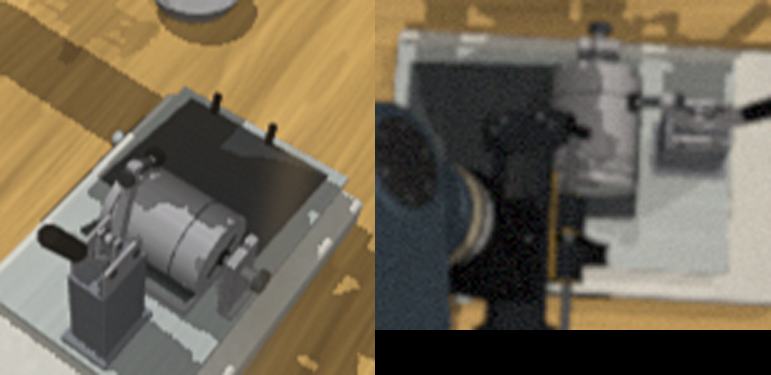

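The jar bears on the stop, and the open handle is where predicted, with its grip end at about (45,237) on the left. I approach it from above, on its +y side.

Request:
send_rows(
  moves=[
    [[0,0,0,-1.5,4,0.8,-1],[0,0,0,-1.5,4,0.8,-1],[0,0,0,-1.5,4,0.8,-1],[0,0,0,-1.5,4.1,0.8,-1],[-0.6,-0.3,0.6,0,0,0,-1]],
  ],
)

```text
time_s: 25.8
position: [0.57, -0.104, 0.4246]
tcp_rot: [[0.051, 0.998, -0.035], [0.816, -0.062, -0.574], [-0.575, 0.001, -0.818]]
force: [-0.7, 1.5, -1.2]
opening: 0.004
```

Request:
send_rows(
  moves=[
    [[0,0,0,0,0,3,-1],[0,0,0,0,0,3,-1],[0,0,0,0,0,3,-1],[0,0,0,0,0,2.5,-1],[0,0,0,0,0,0,-1]],
  ],
)

```text
time_s: 26.3
position: [0.5587, -0.1675, 0.3283]
tcp_rot: [[0.046, 0.998, -0.044], [0.818, -0.063, -0.572], [-0.573, -0.009, -0.819]]
force: [-0.3, -0.3, 0.3]
opening: 0.005
```

```bash
python3 - <<'E'
from h import *
P,R=state();turn(R,tilt(35));Rt=tilt(35);prev=m2w(p,(15,-135,328))[0];shift(Rt,P,prev)
for th in(63,56,49,42,35,28,21,14,7,0,-3):
    t=np.radians(th);r=103;h=12 # standoff
    w=(15,-119-r*np.cos(t)+h*np.sin(t),223+r*np.sin(t)+h*np.cos(t))
    W=m2w(p,w)[0];print(th,np.round(w,0),end=" ");shift(Rt,prev,W);prev=W
E
```

```text
t 26.3 mill mm [  12.1 -134.5  328.3] F mill [-0.3 -0.3  0.3] j [-10.  23.  86. -37.  71.   6.] op 0.01
turn [-0.6 -0.   0.1] norm 0.6
shift cm [-0.02  0.29  0.05]
63 [  15. -155.  320.] shift cm [-1.2   0.    1.79]
56 [  15. -167.  315.] shift cm [-0.65  0.    1.08]
49 [  15. -178.  309.] shift cm [-0.52  0.    1.16]
42 [  15. -188.  301.] shift cm [-0.37 -0.    1.21]
35 [  15. -196.  292.] shift cm [-0.22  0.    1.25]
28 [  15. -204.  282.] shift cm [-0.07  0.    1.26]
21 [  15. -211.  271.] shift cm [ 0.09 -0.    1.26]
14 [  15. -216.  260.] shift cm [0.24 0.   1.24]
7 [  15. -220.  247.] shift cm [ 0.39 -0.    1.21]
0 [  15. -222.  235.] shift cm [ 0.53 -0.    1.15]
-3 [  15. -222.  230.] shift cm [0.27 0.   0.47]
```

Press along the arc, two rows per 7° step.

Request:
send_rows(
  moves=[
    [[0,0,0,-0.6,0.25,0.9,-1],[0,0,0,-0.6,0,0.9,-1],[0,0,0,-0.33,0,0.54,-1],[0,0,0,-0.32,0,0.54,-1],[0,0,0,-0.26,0,0.58,-1]],
  ],
)

```text
time_s: 26.8
position: [0.5621, -0.2045, 0.3154]
tcp_rot: [[0.049, 0.998, -0.036], [0.817, -0.06, -0.574], [-0.575, -0.001, -0.818]]
force: [-0.0, 0.2, 1.4]
opening: 0.004
```

Request:
send_rows(
  moves=[
    [[0,0,0,-0.26,0,0.58,-1],[0,0,0,-0.19,0,0.6,-1],[0,0,0,-0.18,0,0.6,-1],[0,0,0,-0.11,0,0.62,-1],[0,0,0,-0.11,0,0.62,-1]],
  ],
)

```text
time_s: 27.3
position: [0.56, -0.2287, 0.2945]
tcp_rot: [[0.048, 0.998, -0.038], [0.817, -0.061, -0.573], [-0.574, -0.003, -0.819]]
force: [0.5, 0.4, 0.1]
opening: 0.006
```

```bash
python3 - <<'E'
from h import *
P,R=state();turn(R,tilt(35))
E
```

```text
t 27.3 mill mm [  17.  -195.6  294.5] F mill [0.4 0.4 0.1] j [-17.  25.  88. -39.  64.   4.] op 0.01
turn [-0.2  0.1 -0. ] norm 0.2
```

```bash
python3 - <<'E'
from h import *
from rig import *
cv2.imwrite("pics/a6.png",cv2.resize(capture("scene")[190:310,230:370],None,fx=4.5,fy=4.5,interpolation=cv2.INTER_CUBIC))
P,R=state();print((proj("scene",P)-(230,190))*4.5)
E
```

```text
t 27.35 mill mm [  16.4 -196.   293.6] F mill [-0.6 -1.3 -0.6] j [-17.  25.  89. -39.  64.   4.] op 0.0
[[106.67657442 327.67514222]]
```

View pics/a6.png

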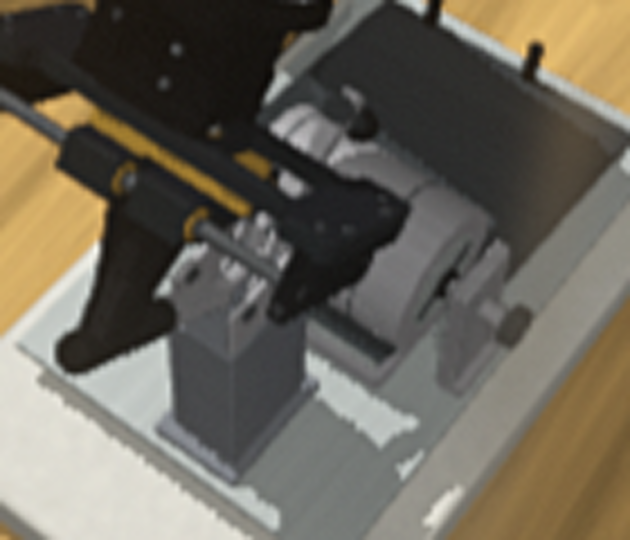

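The handle is moving: its grip end is now at (80,350), and the clamp arm has come down over the jar at (360,120). I continue the arc.

Request:
send_rows(
  moves=[
    [[0,0,0,-0.04,-0.15,0.63,-1],[0,0,0,-0.03,0,0.63,-1],[0,0,0,0.04,0,0.63,-1],[0,0,0,0.05,0,0.63,-1],[0,0,0,0.12,0,0.62,-1]],
  ],
)

```text
time_s: 27.85
position: [0.5574, -0.2455, 0.2682]
tcp_rot: [[0.048, 0.998, -0.037], [0.817, -0.061, -0.574], [-0.575, -0.003, -0.818]]
force: [-0.5, 1.0, 3.2]
opening: -0.001
```

Request:
send_rows(
  moves=[
    [[0,0,0,0.12,0,0.62,-1],[0,0,0,0.2,0,0.6,-1],[0,0,0,0.2,0,0.6,-1],[0,0,0,0.26,0,0.58,-1],[0,0,0,0.27,0,0.57,-1]],
  ],
)

```text
time_s: 28.35
position: [0.5571, -0.2536, 0.2373]
tcp_rot: [[0.048, 0.998, -0.037], [0.817, -0.061, -0.573], [-0.574, -0.003, -0.819]]
force: [-0.7, 5.9, 15.6]
opening: 0.001
```

Request:
send_rows(
  moves=[
    [[0,0,0,0.14,0,0.25,-1],[0,0,0,0.13,0,0.25,-1],[0,0,0,0.1,0,0.2,-1],[0,0,0,0,0,0,-1],[0,0,0,0,0,0,-1]],
  ],
)

```text
time_s: 28.85
position: [0.5575, -0.254, 0.2364]
tcp_rot: [[0.05, 0.998, -0.034], [0.814, -0.061, -0.578], [-0.579, 0.001, -0.815]]
force: [-6.2, 14.2, 29.1]
opening: 0.002
```

```bash
python3 - <<'E'
from h import *
P,R=state();turn(R,tilt(35))
E
```

```text
t 28.85 mill mm [  16.  -221.   236.4] F mill [-7.1 13.8 29.1] j [-19.  29.  92. -42.  56.   8.] op 0.0
turn [-0.   0.4 -0.1] norm 0.4
```

Request:
send_rows(
  moves=[
    [[0,0,0,-0.2,0,-0.5,-1],[0,0,0,-0.5,0,-1,-1],[0,0,0,-1,0,-3,-1],[0,0,0,-1,0,-4,-1],[0,0,0,0,0,-5,-1]],
  ],
)

```text
time_s: 29.35
position: [0.56, -0.1996, 0.3558]
tcp_rot: [[0.048, 0.998, -0.04], [0.818, -0.063, -0.572], [-0.573, -0.005, -0.819]]
force: [2.0, 0.0, 0.1]
opening: 0.007
```

Request:
send_rows(
  moves=[
    [[0,0,0,0,0,-5,-1],[0,0,0,0,0,-5,-1],[0,0,0,0,0,-5,-1],[0,0,0,0,0,-2,-1],[0,0,0,0,0,0,-1]],
  ],
)

```text
time_s: 29.85
position: [0.5684, -0.1002, 0.4982]
tcp_rot: [[0.049, 0.998, -0.03], [0.817, -0.058, -0.573], [-0.574, 0.004, -0.819]]
force: [0.7, -0.4, 0.1]
opening: 0.005
```

```bash
python3 - <<'E'
from h import *
from rig import *
cv2.imwrite("pics/a7.png",cv2.resize(capture("scene")[190:310,230:370],None,fx=4.5,fy=4.5,interpolation=cv2.INTER_CUBIC))
state()
for n,q in dict(grip_end_level=(15,-244,223),pad=(15,0,189),jar_front=(76,0,144)).items(): print(n,(proj("scene",m2w(p,q))-(230,190))*4.5)
for t in("bowl","brush"): print(t,[(np.round(q["location"],3).tolist(),round(q["p"],2)) for q in spot_in("scene",t)[:1]])
E
```

```text
t 29.9 mill mm [ 17.  -67.6 495.6] F mill [-0.2 -0.4 -0.1] j [ -4.  17.  69. -35.  93.  -2.] op 0.01
grip_end_level [[ 47.33032459 476.08189761]]
pad [[350.64725241 176.55662489]]
jar_front [[437.37514223 278.60495782]]
bowl [([0.585, -0.116, 0.076], 0.67)]
brush [([0.451, -0.433, 0.021], 0.63)]
```

View pics/a7.png

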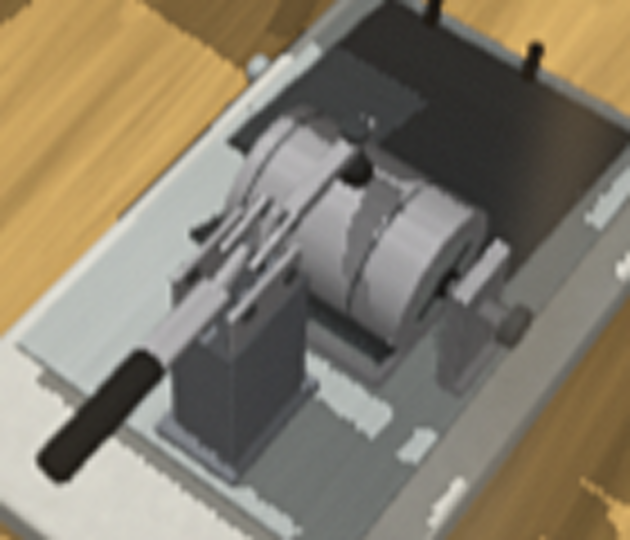

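The handle is level with its grip end at (50,468), against a predicted (47,476). The pad presses on the jar's top at (353,172), and the jar's face bears on the stop tip at (450,280).

```bash
python3 -c "
from rig import bot;print(bot.hand_in())"
```

```text
the job is handed in; nothing more can be done
None
```

I did all three stages and handed the job in at about 30 s of the 72 s; the hand-in gives no verdict.

- **Rolling:** I rolled the jar up the ramp with two tilted fingertips pushing low, at about 3–4 N. It dropped over the crest by itself, and the picture then showed it centred in the vee.
- **Sliding:** I slid the jar along the vee until the stop's tip went solid. I was pushing with 13 N when it stopped moving, so I estimate about 8 N on the stop after friction. Early in the slide the jar stuck, with about 12 N from the fingers, then broke loose and slid about 6 mm. It was well short of the stop then.
- **Clamping:** I pressed the handle along its arc to its hard end, with about 33 N at the finish.

**Last checks:**
- **Mill:** The final picture shows the handle level where predicted, the pad on the jar's top and the jar against the stop tip. The arm is clear and the wrist reads about 0 N.
- **Not measured:** I could not measure the final pad and stop forces; I judged them only by sight and feel.
- **Bystanders:** The brush was still in place, within 2 mm. The last bowl detection landed on the mill, so it tells nothing, and I did not recheck the sample jar. The arm kept clear of both.

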